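# Turn the sauce carousel to bring the jar to the arrow

## Task

Turn the sauce carousel by gently pushing its upright arm ends sideways with one finger (either way round, nothing gripped) until the short jar on it stands squarely in front of the arrow on the base, then leave it at rest there. Do not touch, lift or tip the jar or the other containers, and leave the things standing beside the carousel where they are.

Things in the scene. Friction and masses are not known exactly. Their poses are not given: they have to be found in the camera images.
- base: fixed black round foot of the carousel, 200 mm across, 14 mm high, screwed to the counter; origin on the turning axis at counter level, z up. From it a flat aluminium tongue (60 mm wide, 8 mm high) runs out along its +x axis to 210 mm from the axis and carries a black arrow (top at 16 mm height) that points at the axis. Its direction differs from run to run
- spot (a point): the place in front of the arrow: on the base's +x axis, 80 mm from the turning axis, 30 mm above the counter; fixed to the base. The middle of the short jar's underside belongs over this point
- carousel: steel disc, 244 mm across, top 30 mm above the counter, turning either way without stops about the base's vertical axis; origin on the axis, on its underside at 18 mm height. Four wells (69 mm wide, rims 14 mm high) lie 80 mm from the axis on its +x, +y, -x, -y, a container in each; four arms between them. About 1.5 to 2 N at an arm end turns it; it stops when the push stops
- peg0 (a point): tip of the upright end of the arm at 45 degrees from the carousel's +x. The arms are 12 mm round aluminium rods that run out at 35 mm height, low over the counter, and bend straight up 145 mm from the axis, clear of the disc; this tip is 101 mm above the counter on the rod's centre line, the rod upright below it
- peg1 (a point): the same for the arm at 135 degrees
- peg2 (a point): the same for the arm at 225 degrees
- peg3 (a point): the same for the arm at 315 degrees
- jar: the short jar on the carousel: white with a steel screw cap, 62 mm across, 55 mm high, top 85 mm above the counter; stands loose in one of the four wells (with 3 mm of play all round); origin at the centre of its underside
- bottle_a: yellow squeeze bottle with a pointed nozzle, 62 mm across, 104 mm high, loose in another well (top 134 mm above the counter); origin at the centre of its underside
- bottle_b: white squeeze bottle of the same shape and size, loose in another well
- cruet: aluminium oil cruet, a 62 mm wide body narrowing to a thin neck, 98 mm high, loose in another well; origin at the centre of its underside
- spare_bottle: bystander: a yellow squeeze bottle like the one on the carousel, standing on the counter; leave it
- spare_jar: bystander: a short white jar like the one on the carousel, standing on the counter; leave it
- bowl: bystander: steel bowl, 120 mm across, 50 mm high, on the counter; leave it
Not all that is in view belongs to the job. Leave any orange look-alike of the bottle_a alone. Leave any pink look-alike of the jar alone.

How it is judged (in metres and radians):
At the end, for the whole second after the job is handed in: The short jar stands upright and at rest in its well, its centre within 12 mm (about 8.5 degrees of turn) of the spot in front of the arrow; the other three containers still stand upright in their wells (horizontal distance between jar and spot below 0.012 m and z of jar in the frame of spot below 0.006 m and angle between each of jar, bottle_a, bottle_b, cruet's own z axis and vertical below 0.1 rad and linear speed of jar below 0.01 m/s and horizontal distance between each of bottle_a, bottle_b, cruet and carousel below 0.09 m); the robot touches nothing.
It fails at once if the jar or another container on the carousel is touched (contact force between any of the arm, the fingers and jar above 0.5 N or contact force between any of the arm, the fingers and bottle_a above 0.5 N or contact force between any of the arm, the fingers and bottle_b above 0.5 N or contact force between any of the arm, the fingers and cruet above 0.5 N).
It fails at once if a container on the carousel is lifted or tipped (height (world z) of any of jar, bottle_a, bottle_b, cruet above 0.042 m or angle between any of jar, bottle_a, bottle_b, cruet's own z axis and vertical above 0.3 rad).
It fails at once if the carousel is gripped or shoved hard (over 25 N) (contact force between the fingers and carousel above 25 N).
It fails at once if a thing beside the carousel is moved (distance of any of spare_bottle, spare_jar, bowl from where it was at the start of the episode above 0.015 m).
It fails at once if the carousel is pushed with the gripper's body or the robot's arm instead of a finger (contact force between the arm and carousel above 2 N).
It also fails if it takes over 58 s, if anything falls off the work surface, if the arm or the gripper's body presses on something with over 40 N, if the wrist force passes 120 N, or if a joint passes its speed limit or range.

## Robot

A 7-joint arm with a two-finger parallel gripper is mounted at the origin on the work surface. World frame = base frame: x ahead of the robot, y to its left, z up, the work surface at z = 0. Lengths are in mm, angles in degrees, forces in N, time in s.
With the tool pointing down it reaches from about 350 to 900 mm from the base axis. Payload 7.2 kg.
Tool frame: the origin (TCP) lies on the mounting face of the last link; the fingertips stand 182 mm ahead of it and the grasp point (between the pads) lies 163 mm ahead of it (tips_ahead is the distance from the TCP to the fingertips, in mm); z points along the fingers, y is the direction in which the jaws open and shut (so a half turn about z gives the same grasp; the last joint's range is limited). The gripper opens to 88 mm and grips with 3 to 60 N. Pads are 20 mm wide; open, the fingers measure 115 mm over their backs; the gripper's body (75 mm by 178 mm) begins 61 mm behind the grasp point.
Start: joints at [-78.965, 23.554, -0.728, 91.456, 0.321, 64.991, -4.71], TCP at [161.167, 603.861, 404.653] pointing down, gripper open.
Joint ranges: [-169.25, 169.25], [-16.82, 113.86], [-84.01, 82.57], [7.8, 145.47], [-59.2, 239.2], [7.22, 106.19], [-163.78, 163.78]. Speed limits (degrees/s): [136.94, 136.94, 172.46, 172.46, 180, 180, 180].

## Interface

Orientations are given as a 3x3 rotation matrix whose columns are the frame's x, y, z axes.
In Python, from rig import * gives the robot as it stands.
- The arm moves only by the tool jog_arm, never from a script. Its argument "increments" is a list of rows, each a list of 7 numbers: the shift along the tool's x, y, z normalised to -1 to 1, where 1 is 100 mm, then the turn, a rotation vector about the tool's x, y, z normalised to -1 to 1, where 1 is 0.08 rad, then the opening, from 0 (shut) to 1 (fully open). In form: [[x, y, z, wx, wy, wz, jaw], ...]. A call has 1 to 20 rows; each row shifts and turns the pose as measured when the row begins, along the tool's axes as they then stand; what a row does not reach is not made up. A row lasts 1/12 s, in which the tool goes at most 41.7 mm and 7.16 degrees, less where a joint would pass 70% of its speed; a pose out of reach is approached as far as the arm can. A call with a number of a shift or a turn outside -1 to 1 is refused whole. A call with a gripper value outside its range is refused whole. The fingers move at their own pace and stop on an object; "squeeze" is the grip in N (left out, the last holds). Time passes only in rows, so rows that do not move let the fingers close. It gives the time, the measured TCP pose, the force and the opening at its end, in the units of the state.
- get_obs(): the state, without advancing time (a new reading comes with each control period).
- capture(name): name is "scene" or "side" or "wrist"; returns a dict with "img" (400x640x3 uint8, red, green, blue), "camera_matrix" (3x3 intrinsics, pixels), "pose" (4x4, takes a point from camera to world coordinates); the wrist camera has in their place "hand_eye" (4x4, takes a point from camera to tool coordinates, whose origin is the TCP and whose axes are the flange's). Camera axes: x right, y down, z forward; pixel columns grow to the right and rows downward; lengths in mm; the calibration is good to about 2 mm. A picture is of the moment at which its call begins: read the wrist's pose just before it. There is no depth.
- sign_off(): hands the job in, once; it reports no verdict.
The state is a dict: "time_s": time; "qpos": joint angles; "dq": joint speeds; "joint_efforts": joint torques, N m; "position": TCP position; "tcp_rot": TCP orientation; "ft_force": force on the tool from outside, world axes, zero at the start; "moment": the same for the moment, N m; "gripper_width": finger opening in mm.
Only numpy, scipy, OpenCV 4.12 (cv2) and the standard library are available. Lean on these libraries where they do the work, as an engineer would, in place of code of your own. Each camera call takes 0.05 s, during which the arm holds its last target.

## Working session

There is one attempt and no reset: what is moved stays moved. The work goes in short steps, Python scripts to look and compute and a tool call to move; the robot and the scene stay as the last step left them, time stands still between calls to the robot, and variables do not carry over. Pictures are saved under pics/ and viewed, and the job is handed in when it is done.

Besides the shell and the picture viewer there is one more tool, called as name(argument=value, ...) on one line, values as JSON. jog_arm: Moves the arm, as the interface text tells. Scaled input: -1 to 1 covers 100 mm each way for a shift and 0.08 rad each way for a turn. Its arguments: {"type":"object","properties":{"increments":{"type":"array"},"squeeze":{"type":"number"}},"required":["increments"]}

```bash
mkdir -p pics; ls; python3 - <<'E'
from rig import *
import cv2
s=get_obs();print(s)
for n in ["scene","side","wrist"]:
    c=capture(n);cv2.imwrite(f"pics/{n}0.png",c["img"][:,:,::-1])
    print(n,c["camera_matrix"],c.get("pose",c.get("hand_eye")))
    import pickle;pickle.dump(c,open(f"{n}0.pkl","wb"))
E
```

```text
pics
{'time_s': 0.0, 'qpos': array([-78.96346928,  23.59851744,  -0.72957634,  91.50252741,
         0.32287345,  64.99048336,  -4.70856906]), 'dq': array([-0.03761004,  0.0731828 , -0.02996152,  0.18299757,  0.02953724,
       -0.08778678,  0.11591342]), 'joint_efforts': array([ 6.86450476e-04, -5.87942362e+01,  6.42064400e-01, -2.91094172e+01,
       -5.39326295e-02,  1.83261913e-02,  1.63014879e-04]), 'position': array([161.13371294, 603.65327334, 403.83593163]), 'tcp_rot': array([[-9.66198278e-01,  2.57799948e-01, -2.71792331e-04],
       [ 2.57800057e-01,  9.66197064e-01, -1.53781855e-03],
       [-1.33844590e-04, -1.55590571e-03, -9.99998781e-01]]), 'ft_force': array([-0.34315614, -0.97561639, -0.6744362 ]), 'moment': array([-0.03280015, -0.01092143,  0.01693033]), 'gripper_width': 87.77619528285078}
scene [[519.88786004   0.         323.5982012 ]
 [  0.         519.88786004 196.59673252]
 [  0.           0.           1.        ]] [[-7.60003483e-01  3.73984062e-01 -5.31536102e-01  1.31547520e+03]
 [ 6.49861553e-01  4.26417743e-01 -6.29164422e-01  9.38043637e+02]
 [-8.64104127e-
[... 222 characters left out ...]
    0.           1.        ]] [[ 9.89994679e-01 -9.82883230e-02  1.01241989e-01  3.82490499e+02]
 [-1.41010942e-01 -7.15286168e-01  6.84457166e-01 -9.52745282e+02]
 [ 5.14284725e-03 -6.91885181e-01 -7.21989229e-01  1.08834649e+03]
 [ 0.00000000e+00  0.00000000e+00  0.00000000e+00  1.00000000e+00]]
wrist [[284.97642389   0.         318.62876244]
 [  0.         284.97642389 198.96361158]
 [  0.           0.           1.        ]] [[-3.72303564e-05 -9.67919576e-01 -2.51260211e-01  6.90316059e+01]
 [ 9.99999977e-01  1.72282745e-05 -2.14542285e-04 -7.11522759e-01]
 [ 2.11988457e-04 -2.51260213e-01  9.67919553e-01  2.06241611e+01]
 [ 0.00000000e+00  0.00000000e+00  0.00000000e+00  1.00000000e+00]]
```

View pics/scene0.png

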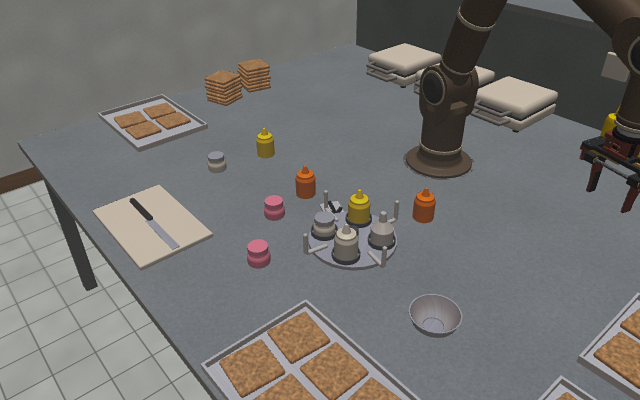

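View pics/side0.png

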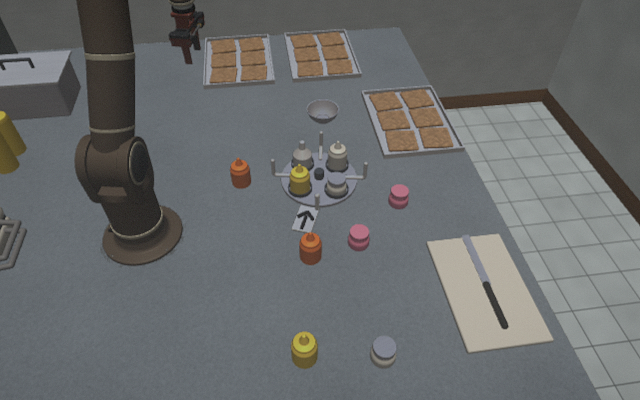

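View pics/wrist0.png

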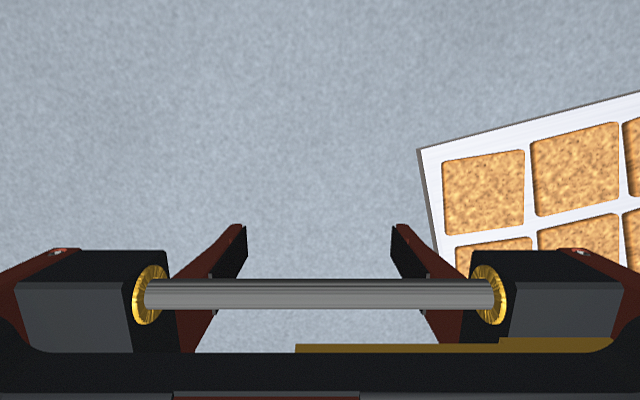

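The scene view shows the carousel near (352,235). In the side view it is near (320,178), with the arrow at (306,217), so the arrow points up and slightly to the right at the axis. The jar with the grey cap is at (337,184) in the side view. I'll zoom in to measure it.

```bash
python3 - <<'E'
import cv2
a=cv2.imread("pics/side0.png")[120:240,255:385];cv2.imwrite("pics/sz.png",cv2.resize(a,None,fx=5,fy=5,interpolation=cv2.INTER_CUBIC)[:600,:650])
a=cv2.imread("pics/scene0.png")[180:275,290:410];cv2.imwrite("pics/cz.png",cv2.resize(a,None,fx=6,fy=6,interpolation=cv2.INTER_CUBIC))
E
```

```text
(no output)
```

View pics/sz.png

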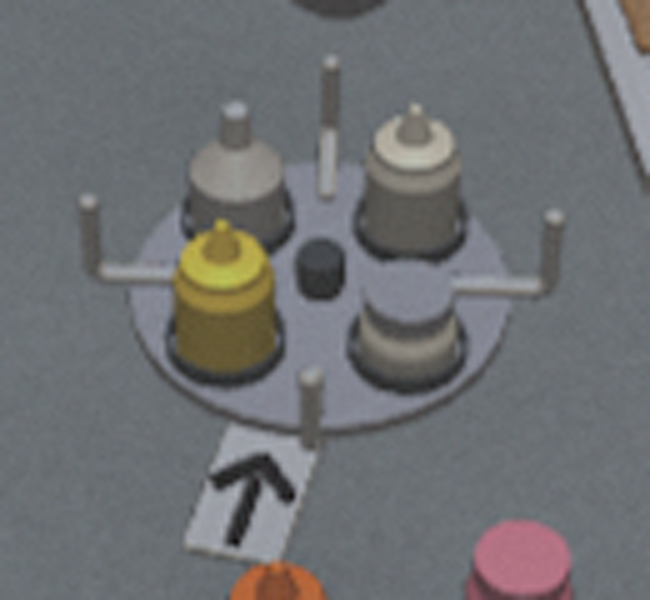

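View pics/cz.png

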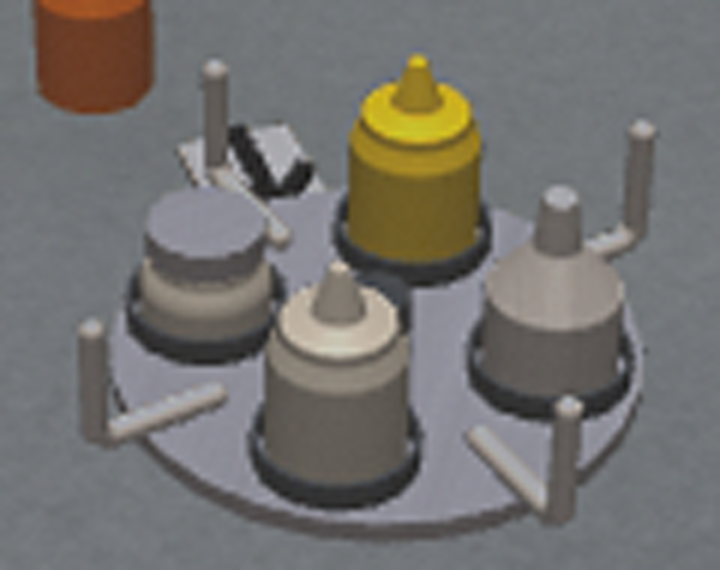

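```bash
cat > h.py <<'E'
import numpy as np,pickle
def ray(c,u,v):
    d=np.linalg.inv(c["camera_matrix"])@[u,v,1]; P=c["pose"]; return P[:3,3],P[:3,:3]@d
def onz(c,u,v,z):
    o,d=ray(c,u,v); return o+d*(z-o[2])/d[2]
E
python3 - <<'E'
from h import *
S=pickle.load(open("side0.pkl","rb"));C=pickle.load(open("scene0.pkl","rb"))
ps=lambda u,v:((u+.5)/5-.5+255,(v+.5)/5-.5+120)
pc=lambda u,v:((u+.5)/6-.5+290,(v+.5)/6-.5+180)
s=[(331,63),(89,201),(312,376),(554,216)]
c=[(568,404),(643,129),(215,68),(92,328)]
Ts=[];
for a,b in zip(s,c):
    p=onz(S,*ps(*a),101);q=onz(C,*pc(*b),101);print(p.round(1),q.round(1));Ts.append((p+q)/2)
ctr=np.mean(Ts,0);print("ctr",ctr)
for t in Ts: d=t-ctr;print(np.hypot(d[0],d[1]),np.degrees(np.arctan2(d[1],d[0])))
print("jar", onz(S,*ps(408,290),85),onz(C,*pc(205,223),85))
for p in [ps(408,290)]:
  d=onz(S,*p,85)-ctr;print(np.hypot(*d[:2]),np.degrees(np.arctan2(d[1],d[0])))
d=onz(C,*pc(205,223),85)-ctr;print(np.hypot(*d[:2]),np.degrees(np.arctan2(d[1],d[0])))
A=onz(S,*ps(235,541),16);B=onz(S,*ps(265,456),16);print("arrow",A,B,np.degrees(np.arctan2(*(A-B)[1::-1])))
for X in(A,B): d=X-ctr;print(np.hypot(*d[:2]),np.degrees(np.arctan2(d[1],d[0])))
M=[onz(S,*ps(*x),8) for x in [(187,550),(283,563)]];m=sum(M)/2-ctr;print("tongue end",M,np.linalg.norm(M[0]-M[1]),np.hypot(*m[:2]),np.degrees(np.arctan2(m[1],m[0])))
# others
for n,c0,u,v,z in [("orange near",S,310,258,0),("orange2",S,241,183,0),("pink",S,359,244,0),("pink2",S,399,203,0),("bowl",S,322,111,50),("hub",S,*ps(320,250),50)]:
  print(n,onz(c0,u,v,z).round())
E
```

```text
[565.2 270.3 101. ] [569.2 283.7 101. ]
[397.7 156.4 101. ] [401.6 169.8 101. ]
[513.6 -11.  101. ] [517.1   1.3 101. ]
[679.7 104.  101. ] [685.  116.6 101. ]
ctr [541.13546333 136.37674924 101.        ]
143.01886524109437 79.5059586453753
143.9783445775984 169.31329566980432
143.55708608781157 -100.33963189668573
143.5906613837188 -10.47267039585866
jar [583.1995116   67.87578042  85.        ] [586.84802087  75.33760821  85.        ]
80.38511607800288 -58.4473699601757
76.2588660788519 -53.170252514746096
arrow [461.91925663 -56.61145995  16.        ] [487.56707053   7.38085689  16.        ] -111.8406763200644
208.61365317391287 -112.31676453629157
139.67645811831943 -112.55174753425628
tongue end [array([433.79610005, -52.90963791,   8.        ]), array([488.38484991, -70.4023788 ,   8.        ])] 57.32301104578917 213.59815832957716 -112.0085955474985
orange near [ 474. -156.    0.]
orange2 [290. 171.   0.]
pink [ 620. -126.    0.]
pink2 [776.  15.   0.]
bowl [596. 454.  50.]
hub [541. 147.  50.]
```

```bash
cat >> h.py <<'E'
def tri(rays):
    A=np.zeros((3,3));b=np.zeros(3)
    for o,d in rays:
        d=d/np.linalg.norm(d);P=np.eye(3)-np.outer(d,d);A+=P;b+=P@o
    x=np.linalg.solve(A,b);return x,[np.linalg.norm(np.cross(x-o,d/np.linalg.norm(d))) for o,d in rays]
ps=lambda u,v:((u+.5)/5-.5+255,(v+.5)/5-.5+120)
pc=lambda u,v:((u+.5)/6-.5+290,(v+.5)/6-.5+180)
E
python3 - <<'E'
from h import *
S=pickle.load(open("side0.pkl","rb"));C=pickle.load(open("scene0.pkl","rb"))
s=[(331,63),(89,201),(312,376),(554,216),(235,106),(415,105),(221,222),(408,290)]
c=[(568,404),(643,129),(215,68),(92,328),(560,193),(338,265),(417,58),(205,223)]
T=[]
for a,b in zip(s,c):
    x,e=tri([ray(S,*ps(*a)),ray(C,*pc(*b))]);print(x.round(1),np.round(e,1));T.append(x)
k=np.mean(T[:4],0);print(k)
for t in T: d=t-k;print(np.hypot(*d[:2]).round(1),np.degrees(np.arctan2(d[1],d[0])).round(1))
E
```

```text
[565.3 278.8  95.1] [1.3 1.3]
[396.8 164.3  95.1] [1.3 1.3]
[513.3  -4.9  95.6] [1.3 1.3]
[681.  110.6  95.1] [0.5 0.5]
[494.1 203.7 127.5] [0.5 0.5]
[605.3 182.9 132.6] [0.1 0.1]
[473.   92.  132.6] [0.4 0.4]
[583.8  71.6  81.4] [0.1 0.1]
[539.11684866 137.20603996  95.20645659]
144.0 79.5
144.9 169.2
144.4 -100.3
144.4 -10.6
80.3 124.1
80.4 34.6
80.0 -145.7
79.4 -55.7
```

Triangulation puts the axis at about (539,137). The pegs are at radius 144.5 (nominal 145), at 79.5°, 169.3°, -100.4° and -10.5°. The jar is at -55.6° and the arrow at about -112°. The carousel therefore needs about 56° clockwise. I'll push the peg at 79.5° with the closed fingers.

jog_arm(increments=[[-0.354,-0.184,0,0,0,0,0],[-0.354,-0.184,0,0,0,0,0],[-0.354,-0.184,0,0,0,0,0],[-0.354,-0.184,0,0,0,0,0],[-0.354,-0.184,0,0,0,0,0],[-0.354,-0.184,0,0,0,0,0],[-0.354,-0.184,0,0,0,0,0],[-0.354,-0.184,0,0,0,0,0],[-0.354,-0.184,0,0,0,0,0],[-0.354,-0.184,0,0,0,0,0],[-0.2,-0.1,0,0,0,0,0],[0,0,0,0,0,-0.95,0]], squeeze=5)

```text
time_s: 1.15
position: [482.7, 308.7, 399.3]
tcp_rot: [[-0.984, 0.176, -0.004], [0.176, 0.984, -0.005], [0.003, -0.006, -1.0]]
ft_force: [0.5, 0.3, -0.3]
gripper_width: 11.2
```

```bash
cat > st.py <<'E'
from rig import *
from h import *
import sys
s=get_obs();p=s["position"];R=s["tcp_rot"];k=np.array([539,137])
d=p[:2]-k
print("t",s["time_s"],"p",p.round(1),"x",R[:,0].round(3),"-xang",np.degrees(np.arctan2(-R[1,0],-R[0,0])).round(1),"r",np.hypot(*d).round(1),"phi",np.degrees(np.arctan2(d[1],d[0])).round(2),"F",s["ft_force"].round(1),s["gripper_width"])
if len(sys.argv)>2:
    r,ph,z=map(float,sys.argv[1:4]);g=np.r_[k+r*np.array([np.cos(np.radians(ph)),np.sin(np.radians(ph))]),z]
    print("goal",g,"tool delta/100",(R.T@(g-p)/100).round(3))
E
python3 st.py 146 100 252
```

```text
t 1.15 p [482.7 308.7 399.3] x [-0.984  0.176  0.003] -xang -10.1 r 180.7 phi 108.16 F [ 0.5  0.3 -0.3] 11.213690849158928
goal [513.64736606 280.78193194 252.        ] tool delta/100 [-0.359 -0.212  1.473]
```

jog_arm(increments=[[-0.3,-0.2,0,0,0,0,0],[-0.06,0,0.2,0,0,0,0],[0,0,0.3,0,0,0,0],[0,0,0.3,0,0,0,0],[0,0,0.3,0,0,0,0],[0,0,0.2,0,0,0,0],[0,0,0,0,0,0,0]])

```text
time_s: 1.73
position: [518.9, 276.7, 265.6]
tcp_rot: [[-0.984, 0.179, 0.0], [0.179, 0.984, -0.004], [-0.001, -0.003, -1.0]]
ft_force: [-1.3, 0.4, 0.2]
gripper_width: 0.4
```

```bash
python3 st.py 146 95 252; python3 - <<'E'
from rig import *
import cv2
a=capture("side")["img"][110:240,245:395,::-1];b=capture("scene")["img"][165:285,280:430,::-1]
cv2.imwrite("pics/b1.png",cv2.resize(a,(750,550)));cv2.imwrite("pics/b2.png",cv2.resize(b,(720,576)))
E
```

```text
t 1.7333 p [518.9 276.7 265.6] x [-0.984  0.179 -0.001] -xang -10.3 r 141.1 phi 98.18 F [-1.3  0.4  0.2] 0.37446566495118616
goal [526.27526156 282.44442592 252.        ] tool delta/100 [-0.062  0.07   0.136]
```

View pics/b1.png

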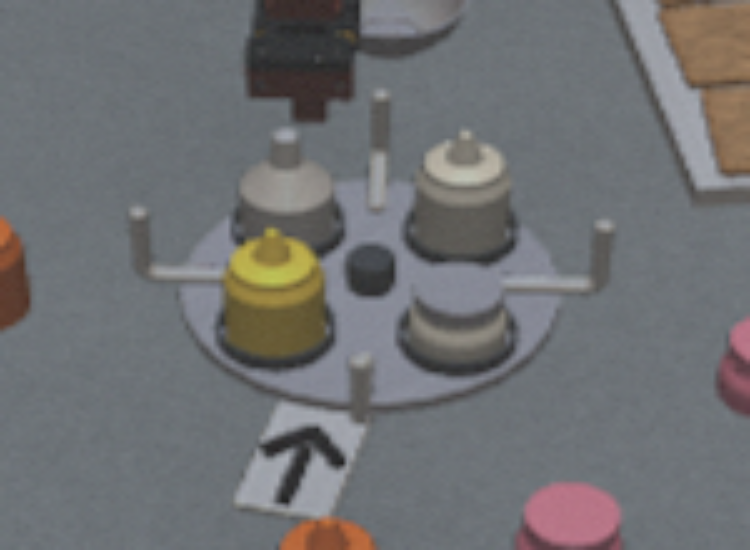

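View pics/b2.png

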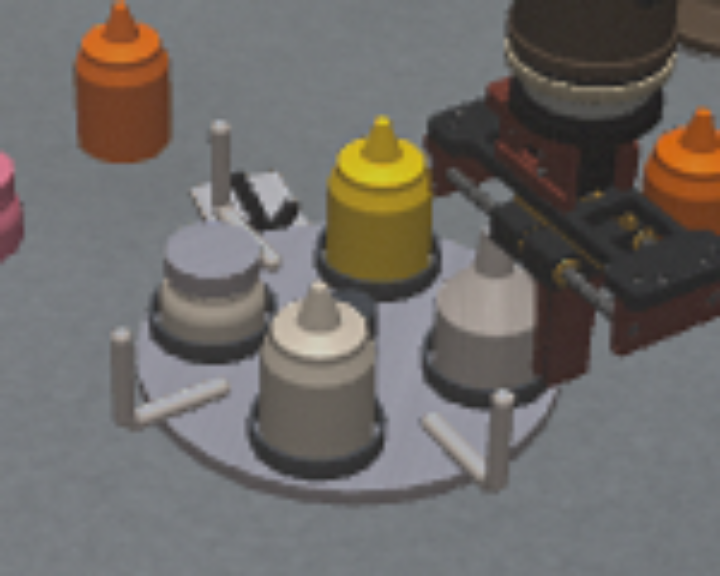

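The closed fingers hang about 45 mm behind the far peg: finger tip at (560,380) and peg top at (502,398) in the scene crop. They are clear of the cruet. Next I'll go down and outward a little, then start pushing.

jog_arm(increments=[[0,0.07,0.14,0,0,0,0],[-0.05,0,0,0,0,0,0],[-0.05,0,0,0,0,0,0],[-0.05,0,0,0,0,0,0],[0,0,0,0,0,0,0]])

```text
time_s: 2.25
position: [539.9, 282.6, 263.4]
tcp_rot: [[-0.984, 0.179, 0.013], [0.179, 0.984, 0.004], [-0.012, 0.007, -1.0]]
ft_force: [-0.4, 0.2, -0.1]
gripper_width: 0.5
```

```bash
python3 st.py 146 85 250
```

```text
t 2.25 p [539.9 282.6 263.4] x [-0.984  0.179 -0.012] -xang -10.3 r 145.6 phi 89.64 F [-0.4  0.2 -0.1] 0.4634391075180143
goal [551.72473844 282.44442592 250.        ] tool delta/100 [-0.115  0.018  0.136]
```

jog_arm(increments=[[0,0,0.14,0,0,0,0],[-0.03,0,0.03,0,0,0,0],[-0.04,0,0,0,0,0,0],[-0.05,0,0,0,0,0.2,0],[-0.06,0,0,0,0,0.5,0],[-0.06,0,0,0,0,0.5,0],[-0.06,0,0,0,0,0.5,0],[0,0,0,0,0,0,0]])

```text
time_s: 2.92
position: [572.7, 276.4, 252.4]
tcp_rot: [[-0.948, 0.319, 0.014], [0.319, 0.948, 0.009], [-0.011, 0.013, -1.0]]
ft_force: [-0.6, -0.0, 0.2]
gripper_width: 0.4
```

```bash
python3 st.py 146 70 250
```

```text
t 2.9167 p [572.7 276.4 252.4] x [-0.948  0.319 -0.011] -xang -18.6 r 143.4 phi 76.4 F [-0.6 -0.   0.2] 0.4096031323885343
goal [588.93494093 274.19512263 250.        ] tool delta/100 [-0.16   0.031  0.027]
```

```bash
cat > look.py <<'E'
from rig import *
import cv2,sys,pickle
n=sys.argv[1]
s=capture("side");c=capture("scene");pickle.dump((s,c),open(n+".pkl","wb"))
a=s["img"][120:240,255:385,::-1];b=c["img"][180:275,290:410,::-1]
cv2.imwrite(f"pics/{n}s.png",cv2.resize(a,None,fx=5,fy=5,interpolation=cv2.INTER_CUBIC));cv2.imwrite(f"pics/{n}c.png",cv2.resize(b,None,fx=6,fy=6,interpolation=cv2.INTER_CUBIC))
E
python3 look.py d
```

```text
(no output)
```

View pics/ds.png

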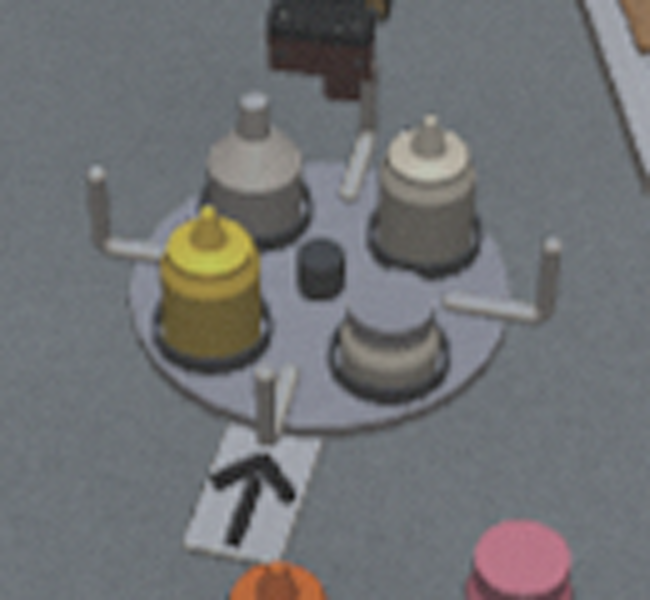

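View pics/dc.png

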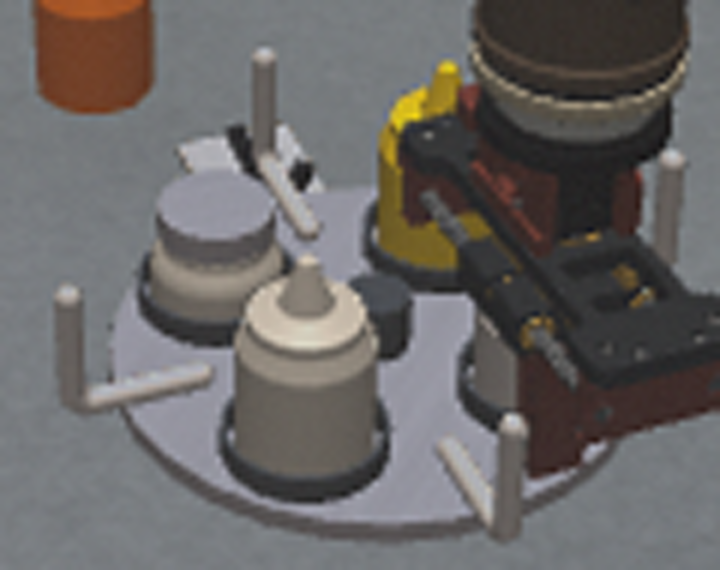

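The push works: the carousel has turned clockwise, the peg is touching the finger, and all the containers are standing.

```bash
python3 - <<'E'
from h import *
S,C=pickle.load(open("d.pkl","rb"))
for a,b in zip([(97,174),(265,375),(553,245)],[(672,158),(263,55),(68,293)]):
    x,e=tri([ray(S,*ps(*a)),ray(C,*pc(*b))]);d=x[:2]-[539,137];print(x.round(1),np.hypot(*d),np.degrees(np.arctan2(d[1],d[0])))
E
```

```text
[403.7 188.8  95.1] 144.88713416650504 159.03278878450328
[487.    0.5  94.3] 146.0889544389594 -110.86098392671195
[674.5  85.   95.4] 145.09287874365242 -20.980834025437723
```

jog_arm(increments=[[-0.058,0.005,0.02,0,0,0.7,0],[-0.058,0.005,0,0,0,0.7,0],[-0.058,0.005,0,0,0,0.6,0],[-0.058,0,0,0,0,0.5,0],[-0.058,0,0,0,0,0.5,0],[-0.058,0,0,0,0,0.5,0],[-0.058,0,0,0,0,0.5,0],[-0.058,0,0,0,0,0.5,0],[0,0,0,0,0,0,0]])

```text
time_s: 3.77
position: [610.2, 261.6, 252.1]
tcp_rot: [[-0.777, 0.63, 0.008], [0.63, 0.777, 0.016], [0.004, 0.018, -1.0]]
ft_force: [0.5, 0.1, -0.1]
gripper_width: 1.0
```

```bash
python3 st.py 146 30.4 250
```

```text
t 3.7667 p [610.2 261.6 252.1] x [-0.777  0.63   0.004] -xang -39.0 r 143.6 phi 60.26 F [ 0.5  0.1 -0.1] 1.031805290517259
goal [664.9269957  210.88092956 250.        ] tool delta/100 [-0.745 -0.05   0.018]
```

jog_arm(increments=[[-0.065,0.005,0,0,0,0.4,0],[-0.065,0.005,0,0,0,0.45,0],[-0.065,0.005,0,0,0,0.45,0],[-0.065,0.005,0,0,0,0.45,0],[-0.065,0.005,0,0,0,0.45,0],[-0.065,0.005,0,0,0,0.45,0],[-0.065,0.005,0,0,0,0.45,0],[-0.065,0.005,0,0,0,0.45,0],[0,0,0,0,0,0,0]])

```text
time_s: 4.52
position: [651.7, 225.0, 252.4]
tcp_rot: [[-0.55, 0.835, 0.008], [0.835, 0.55, 0.018], [0.011, 0.016, -1.0]]
ft_force: [1.1, 1.4, 0.5]
gripper_width: 0.6
```

```bash
python3 st.py 146 30.4 250;python3 look.py e
```

```text
t 4.5167 p [651.7 225.  252.4] x [-0.55   0.835  0.011] -xang -56.6 r 143.0 phi 37.99 F [1.1 1.4 0.5] 0.5898712426852332
goal [664.9269957  210.88092956 250.        ] tool delta/100 [-0.191  0.032  0.023]
```

View pics/es.png

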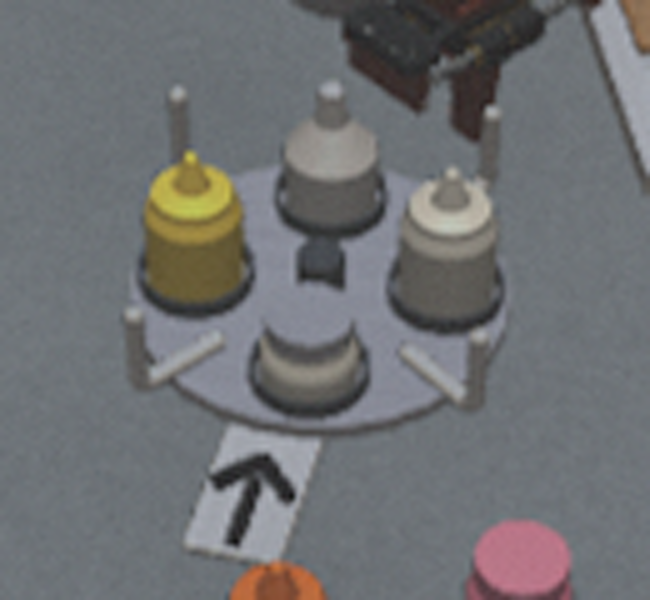

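View pics/ec.png

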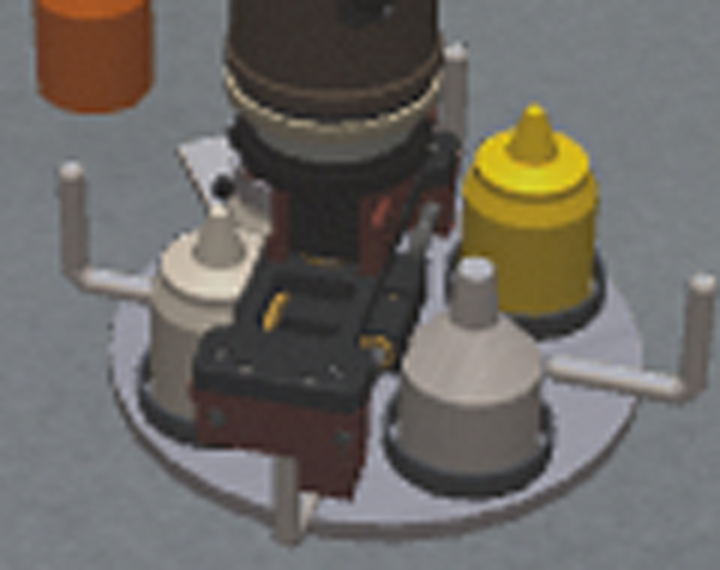

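Contact is steady and the jar is about 12° short of the arrow. I'll measure it exactly.

```bash
python3 - <<'E'
from h import *
S,C=pickle.load(open("e.pkl","rb"))
for a,b in zip([(134,315),(479,337),(178,94)],[(456,50),(70,170),(703,283)]):
    x,e=tri([ray(S,*ps(*a)),ray(C,*pc(*b))]);d=x[:2]-[539,137];print(x.round(1),np.hypot(*d),np.degrees(np.arctan2(d[1],d[0])))
E
```

```text
[415.7  59.7  95.2] 145.50482895033872 -147.9029883932851
[615.7  13.6  94.6] 145.33131615134724 -58.124380258767246
[462.1 260.6  94.8] 145.56675337174246 121.87053563051398
```

jog_arm(increments=[[-0.06,0.006,0,0,0,0.5,0],[-0.06,0.006,0,0,0,0.5,0],[-0.06,0.006,0,0,0,0.5,0],[0,0,0,0,0,0,0]])

```text
time_s: 4.95
position: [661.4, 212.2, 252.2]
tcp_rot: [[-0.446, 0.895, 0.005], [0.895, 0.446, 0.019], [0.015, 0.013, -1.0]]
ft_force: [0.4, -0.3, -0.1]
gripper_width: 0.2
```

```bash
python3 st.py 146 29 250;python3 look.py f
```

```text
t 4.95 p [661.4 212.2 252.2] x [-0.446  0.895  0.015] -xang -63.5 r 143.7 phi 31.56 F [ 0.4 -0.3 -0.1] 0.22388597989886674
goal [666.69447724 207.78220456 250.        ] tool delta/100 [-0.063  0.027  0.022]
```

View pics/fs.png

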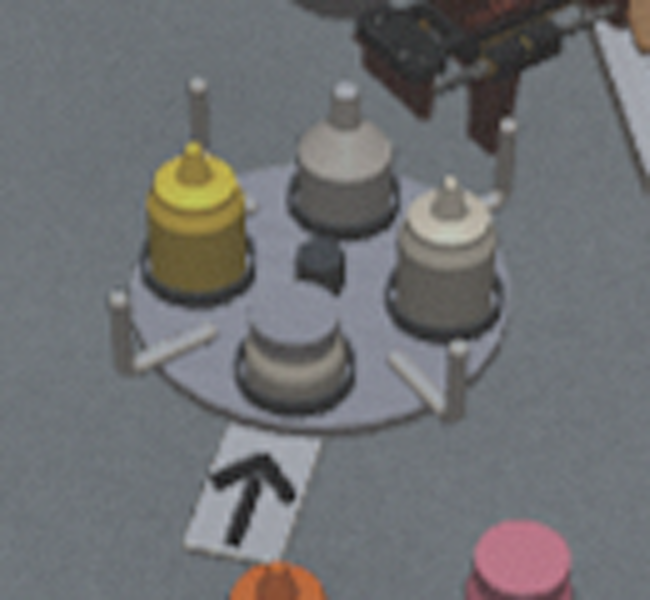

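View pics/fc.png

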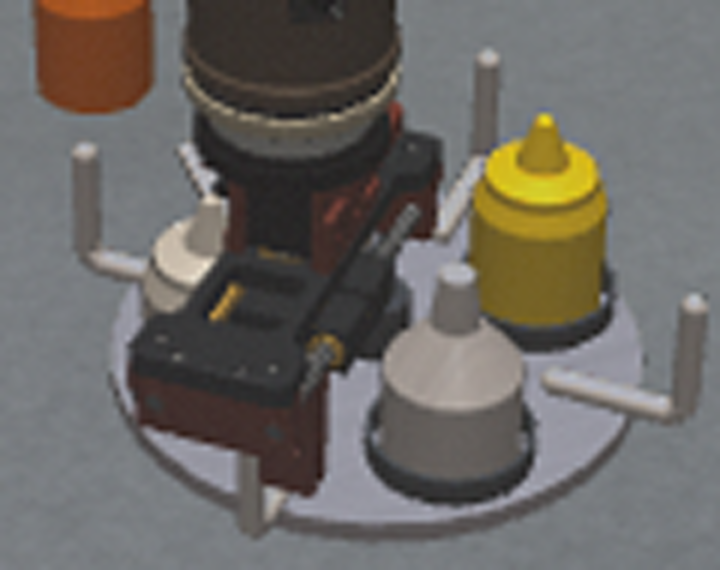

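```bash
python3 - <<'E'
from h import *
S,C=pickle.load(open("f.pkl","rb"))
for a,b in zip([(118,297),(458,347),(198,86)],[(487,57),(86,150),(693,303)]):
    x,e=tri([ray(S,*ps(*a)),ray(C,*pc(*b))]);d=x[:2]-[539,137];print(x.round(1),np.hypot(*d),np.degrees(np.arctan2(d[1],d[0])))
E
```

```text
[408.4  74.6  95.9] 144.764035391518 -154.47597029753854
[601.5   6.8  95.2] 144.42139384691555 -64.3657511276173
[475.9 267.2  94.7] 144.6613418747554 115.87499010911908
```

2.7° remain (jar at -109.3°), about 7 mm of push.

jog_arm(increments=[[-0.05,0.005,0,0,0,0.3,0],[-0.04,0.005,0,0,0,0.3,0],[0,0,0,0,0,0,0]])

```text
time_s: 5.3
position: [665.5, 206.4, 252.0]
tcp_rot: [[-0.406, 0.914, 0.004], [0.914, 0.406, 0.021], [0.018, 0.012, -1.0]]
ft_force: [-1.1, -0.4, 0.1]
gripper_width: 0.6
```

```bash
python3 st.py 146 29 250;python3 look.py g
```

```text
t 5.3 p [665.5 206.4 252. ] x [-0.406  0.914  0.018] -xang -66.1 r 144.2 phi 28.75 F [-1.1 -0.4  0.1] 0.5642186358714707
goal [666.69447724 207.78220456 250.        ] tool delta/100 [0.008 0.017 0.02 ]
```

View pics/gs.png

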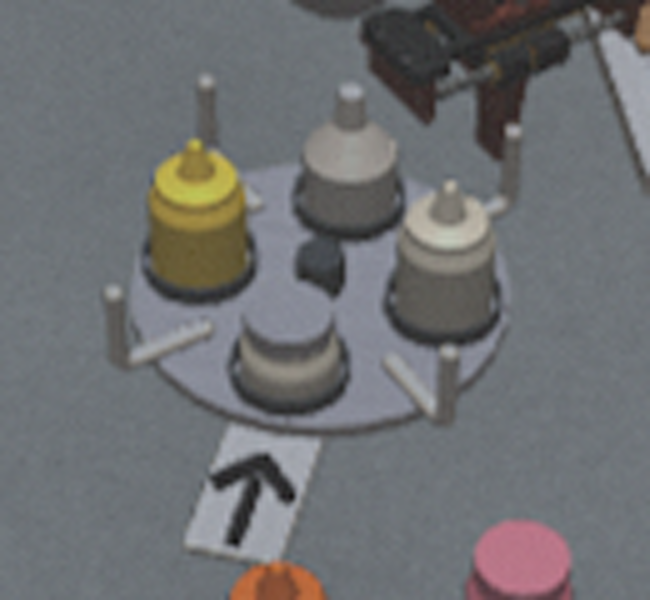

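View pics/gc.png

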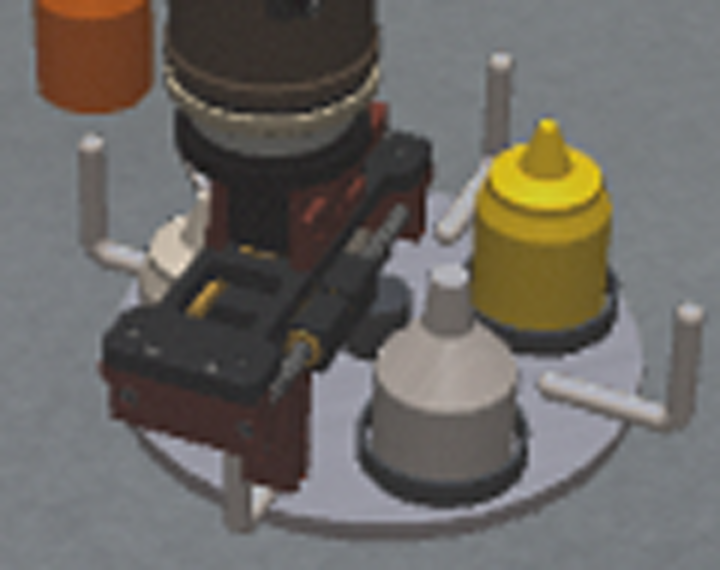

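```bash
python3 - <<'E'
from h import *
S,C=pickle.load(open("g.pkl","rb"))
for a,b in zip([(113,292),(450,353),(205,83)],[(500,62),(92,143),(690,313)]):
    x,e=tri([ray(S,*ps(*a)),ray(C,*pc(*b))]);d=x[:2]-[539,137];print(x.round(1),np.hypot(*d),np.degrees(np.arctan2(d[1],d[0])))
E
```

```text
[405.7  80.6  94.8] 144.76126868200998 -157.07812810060432
[595.8   3.5  94.6] 145.0914932488239 -66.96212163425929
[481.  270.4  93.9] 145.4495942353941 113.51661034102395
```

jog_arm(increments=[[0.1,0.04,0,0,0,0,0],[0.1,0.03,0,0,0,0,0],[0,0,-0.2,0,0,0,0],[0,0,-0.3,0,0,0,0],[0,0,-0.35,0,0,0,0],[0,0,-0.35,0,0,0,0],[0.3,0.25,0,0,0,0,0],[0.3,0.25,0,0,0,0,0],[0.3,0.25,0,0,0,0,0],[0.3,0.25,0,0,0,0,0],[0.3,0.25,0,0,0,0,0],[0,0,0,0,0,0,0],[0,0,0,0,0,0,0]])

```text
time_s: 6.48
position: [712.3, 435.5, 382.4]
tcp_rot: [[-0.414, 0.91, 0.004], [0.91, 0.414, 0.024], [0.02, 0.014, -1.0]]
ft_force: [0.2, -0.8, 0.1]
gripper_width: 0.6
```

```bash
python3 st.py;python3 look.py k
```

```text
t 6.4833 p [712.3 435.5 382.4] x [-0.414  0.91   0.02 ] -xang -65.5 r 345.1 phi 59.87 F [ 0.2 -0.8  0.1] 0.6003498955966325
```

View pics/ks.png

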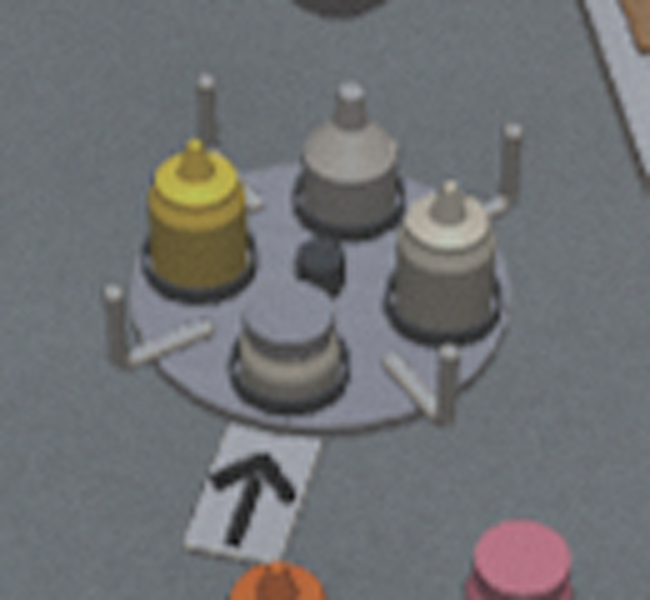

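View pics/kc.png

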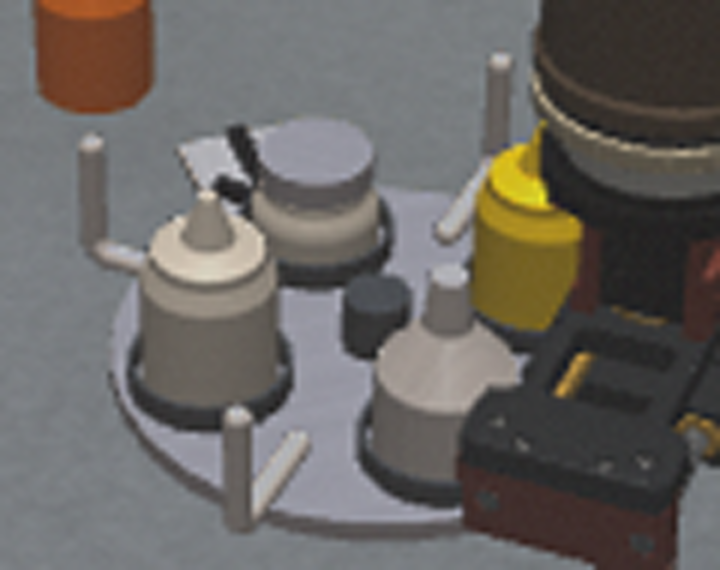

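```bash
python3 - <<'E'
from h import *
S,C=pickle.load(open("k.pkl","rb"))
x,e=tri([ray(S,*ps(289,310)),ray(C,*pc(315,160))]);d=x[:2]-[539,137];print(x,e,np.hypot(*d),np.degrees(np.arctan2(d[1],d[0])))
a=np.radians(-112);print(d-80*np.array([np.cos(a),np.sin(a)]))
# arrow in both views, independent
for n,u,v,z in [("shaft",235,541,16),("tip",265,456,16)]: print(n,onz(S,*ps(u,v),z))
# cross-view of tongue far-left corner (side 187,550) = scene?
x,e=tri([ray(S,*ps(187,550)),ray(C,*pc(290,122))]);print(x,e)
x2,e=tri([ray(S,*ps(283,563)),ray(C,*pc(180,150))]);print(x2,e)
S0=pickle.load(open("side0.pkl","rb"));C0=pickle.load(open("scene0.pkl","rb"))
x,_=tri([ray(S0,*ps(187,550)),ray(C0,*pc(290,125))]);print(x)
m=(x+x2)/2-[539,137,0];print("tongue",np.linalg.norm(x-x2),np.hypot(*m[:2]),np.degrees(np.arctan2(m[1],m[0])))
E
```

```text
[510.70310489  66.00533236  79.23887186] [np.float64(0.45593335108952066), np.float64(0.45593335108962185)] 76.42615459446594 -111.73112613158142
[1.67163237 3.18004072]
shaft [461.91925663 -56.61145995  16.        ]
tip [487.56707053   7.38085689  16.        ]
[430.79399304 -46.05772788   3.17832965] [np.float64(3.9504424718812134), np.float64(3.9504424718811824)]
[487.21383926 -64.80686169   2.83231132] [np.float64(2.0387884121817015), np.float64(2.0387884121817423)]
[431.1003632  -45.28123824   1.9805343 ]
tongue 59.41967426805205 207.98030101457127 -112.57524746553095
```

The jar is at -111.7° and the arrow at -112.0° to -112.6°. The jar is about 3.6 mm from the spot, within the 12 mm limit. The arm is clear, so I'm handing the job in.

```bash
python3 -c "
from rig import *
print(sign_off())"
```

```text
the job is handed in; nothing more can be done
None
```

I turned the carousel about 56° clockwise by pushing one upright arm end with the tips of the closed gripper fingers. Then I backed the arm clear and handed the job in at about 6.5 s of the 58 s allowed; sign-off gave no verdict.

**Jar position:** in the last pictures the jar is at -111.7° and the arrow at about -112° to -112.6°. Measured directly, the jar is about 3.6 mm from the spot, against a limit of 12 mm.

**Other containers:** all four on the carousel stand upright in their wells, and the pegs did not move when the finger came away. No force reading taken between moves passed about 2 N. I did not re-measure the spare bottle, spare jar or bowl at the end, but the arm's path stayed well clear of them.

**Disagreements in the checks:**
- **Heights:** combining the two cameras put them about 3–6 mm too low.
- **Tongue corners:** the rays from the two cameras missed each other by up to about 8 mm. The arrow direction still came out within 1° by each method.

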